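# Put the microscope's objectives away in their caddy

### The arm

A 6-joint arm with a two-finger parallel gripper is mounted at the origin on the work surface. World frame = base frame: x ahead of the robot, y to its left, z up, the work surface at z = 0. Lengths are in mm, angles in degrees, forces in N, time in s.
With the tool pointing down it reaches from about 300 to 850 mm from the base axis. Payload 4.2 kg.
Tool frame: the origin (TCP) lies at the very end of the fingers, on their centre line; the grasp point (between the pads) lies 19 mm behind it; z points along the fingers, y is the line along which they close (so a half turn about z gives the same grasp; the last joint's range is limited). The gripper opens to 91 mm and grips with 3 to 60 N. Pads are 32 mm wide; open, the fingers measure 118 mm over their backs; the gripper's body (76 mm by 178 mm) begins 60 mm behind the grasp point.
Start: joints at [-67.494, 18.312, 89.639, -0, 72.044, -1.146], TCP at [230.681, -526.716, 213.976] pointing down, gripper open.
Joint ranges: [-177.97, 177.97], [-48.28, 115.42], [12.27, 149.76], [-77.06, 257.06], [2.81, 150.46], [-146.56, 146.56]. Speed limits (degrees/s): [147.25, 147.25, 180, 180, 180, 180].

### API

Orientations are given as [roll, pitch, yaw] about the fixed x, y, z axes, in that order (R = Rz(yaw) Ry(pitch) Rx(roll)).
In Python, from workcell import env, eyes gives the robot as it stands.
- The arm moves only by the tool send_rows, never from a script. Its argument "targets" is text: rows parted by semicolons, each of 7 numbers parted by spaces: the shift along the tool's x, y, z in m, then the turn, a rotation vector about the tool's x, y, z in degrees, then the opening in per cent of the stroke, from 0 (shut) to 100 (fully open). A call has 1 to 12 rows; each row is the pose to reach, as a shift and turn from the pose commanded when the call began, along the tool's axes at that moment; what a row does not reach only later rows make up. A row lasts 1/12 s, in which the tool goes at most 41.7 mm and 7.16 degrees, less where a joint would pass 70% of its speed; a pose out of reach is approached as far as the arm can. A call with a gripper value outside its range is refused whole. The fingers move at their own pace and stop on an object; "grip_force" is the grip in N (left out, the last holds). Time passes only in rows, so rows that repeat a pose let the fingers close. It gives the time, the measured TCP pose, the force, the opening and the grip force at its end, in the units of the state.
- env.state(): the state, without advancing time (a new reading comes with each control period).
- eyes.grab_frame(name): name is "scene" or "top" or "wrist"; returns a dict with "image" (400x640x3 uint8, blue, green, red), "fovy" (degrees; the focal length in pixels is half the picture's height over the tangent of half this angle, whatever the lens; pixels are square), "cx", "cy" (the principal point, pixels), "eye" and "attitude" of the camera in the world. Camera axes: x right, y up, looking along -z (the intrinsics and any distortion apply to the point x, -y, -z); pixel columns grow to the right and rows downward; lengths in mm; the calibration is good to about 2 mm. A picture is of the moment at which its call begins. There is no depth.
- env.job_done(): hands the job in; it is judged then, once.
The state is a dict: "time_s": time; "qpos": joint angles; "qvel": joint speeds; "effort": joint torques, N m; "ee_pos": TCP position; "ee_rot": TCP orientation; "force": force on the tool from outside, world axes, zero at the start; "torque": the same for the moment, N m; "gripper_width": finger opening in mm; "gripper_force": force on a finger pad.
Only numpy, scipy, OpenCV 4.12 (cv2) and the standard library are available. Lean on these libraries where they do the work, as an engineer would, in place of code of your own. Each camera call takes 0.05 s, during which the arm holds its last target. There are 200 camera calls.

### The job

Gather the four silver microscope objectives into the grey caddy, each standing upright, nose up, on the floor of the well whose colour matches its band. Leave the two black objectives, which belong to another microscope, standing where they are.

Things in the scene. Friction and masses are not known exactly. Their poses are not given: they have to be found in the camera images.
- silver_red_center (a point): the silver (light, bright metal) microscope objective with a red colour band and red shoulder round the top of its barrel; stands nose up on its round foot: 52 mm tall; foot 27 mm across for the lowest 5 mm, then a straight barrel 34 mm across from 5 to 36 mm up, then a slightly tapered nose, 23 to 19 mm across, in the colour of the barrel (silver or black). The point is on its upright axis, half-way up (26 mm above its underside). About 0.14 kg (0.1 to 0.2).
- silver_yellow_center (a point): the silver (light, bright metal) microscope objective with a yellow colour band and yellow shoulder round the top of its barrel; stands nose up on its round foot: 52 mm tall; foot 27 mm across for the lowest 5 mm, then a straight barrel 34 mm across from 5 to 36 mm up, then a slightly tapered nose, 23 to 19 mm across, in the colour of the barrel (silver or black). The point is on its upright axis, half-way up (26 mm above its underside). About 0.14 kg (0.1 to 0.2).
- silver_green_center (a point): the silver (light, bright metal) microscope objective with a green colour band and green shoulder round the top of its barrel; stands nose up on its round foot: 52 mm tall; foot 27 mm across for the lowest 5 mm, then a straight barrel 34 mm across from 5 to 36 mm up, then a slightly tapered nose, 23 to 19 mm across, in the colour of the barrel (silver or black). The point is on its upright axis, half-way up (26 mm above its underside). About 0.14 kg (0.1 to 0.2).
- silver_blue_center (a point): the silver (light, bright metal) microscope objective with a blue colour band and blue shoulder round the top of its barrel; stands nose up on its round foot: 52 mm tall; foot 27 mm across for the lowest 5 mm, then a straight barrel 34 mm across from 5 to 36 mm up, then a slightly tapered nose, 23 to 19 mm across, in the colour of the barrel (silver or black). The point is on its upright axis, half-way up (26 mm above its underside). About 0.14 kg (0.1 to 0.2).
- well_red: the red round well, fixed in the grey square caddy: a red shallow cup open upward, 62 mm across outside, 52 mm across inside; its floor lies 3 mm above its origin and its rim 11 mm above. Origin: centre of its underside; z up. The four wells stand in a square, 74 mm from centre to centre, in any order of colours; the caddy (176 mm square, wall tops 12 mm above the wells' origins) is fixed and is turned by up to 23 degrees either way from square with the table.
- well_yellow: the yellow round well, fixed in the grey square caddy: a yellow shallow cup open upward, 62 mm across outside, 52 mm across inside; its floor lies 3 mm above its origin and its rim 11 mm above. Origin: centre of its underside; z up. The four wells stand in a square, 74 mm from centre to centre, in any order of colours; the caddy (176 mm square, wall tops 12 mm above the wells' origins) is fixed and is turned by up to 23 degrees either way from square with the table.
- well_green: the green round well, fixed in the grey square caddy: a green shallow cup open upward, 62 mm across outside, 52 mm across inside; its floor lies 3 mm above its origin and its rim 11 mm above. Origin: centre of its underside; z up. The four wells stand in a square, 74 mm from centre to centre, in any order of colours; the caddy (176 mm square, wall tops 12 mm above the wells' origins) is fixed and is turned by up to 23 degrees either way from square with the table.
- well_blue: the blue round well, fixed in the grey square caddy: a blue shallow cup open upward, 62 mm across outside, 52 mm across inside; its floor lies 3 mm above its origin and its rim 11 mm above. Origin: centre of its underside; z up. The four wells stand in a square, 74 mm from centre to centre, in any order of colours; the caddy (176 mm square, wall tops 12 mm above the wells' origins) is fixed and is turned by up to 23 degrees either way from square with the table.
- black_red_center (a point): a look-alike, to be left: a black objective with a red band, belonging to another microscope; same size and shape as the silver ones. It stands nose up on its round foot: 52 mm tall; foot 27 mm across for the lowest 5 mm, then a straight barrel 34 mm across from 5 to 36 mm up, then a slightly tapered nose, 23 to 19 mm across, in the colour of the barrel (silver or black). The point is on its upright axis, half-way up (26 mm above its underside). About 0.14 kg (0.1 to 0.2).
- black_blue_center (a point): a look-alike, to be left: a black objective with a blue band, belonging to another microscope; same size and shape as the silver ones. It stands nose up on its round foot: 52 mm tall; foot 27 mm across for the lowest 5 mm, then a straight barrel 34 mm across from 5 to 36 mm up, then a slightly tapered nose, 23 to 19 mm across, in the colour of the barrel (silver or black). The point is on its upright axis, half-way up (26 mm above its underside). About 0.14 kg (0.1 to 0.2).

How it is judged:
By the outcome, as a careful person would: the job done as asked, in the order asked, and still so for the second after the job is handed in, with the robot touching nothing.
It also fails if it takes over 120 s, if anything falls off the work surface, if the arm or the gripper's body presses on something with over 40 N, if the wrist force passes 120 N, or if a joint passes its speed limit or range.

## Working session

There is one attempt and no reset: what is moved stays moved. The work goes in short steps, Python scripts to look and compute and a tool call to move; the robot and the scene stay as the last step left them, time stands still between calls to the robot, and variables do not carry over. Pictures are saved under pics/ and viewed, at most 14 in all, crops included, and the job is handed in when it is done.

Besides the shell and the picture viewer there is one more tool, called after "Request:" by a JSON object that holds its "op" and its "data", one argument or row to a line. send_rows: Moves the arm, as the interface text tells. Its arguments: {"type":"object","properties":{"targets":{"type":"string"},"grip_force":{"type":"number"}},"required":["targets"]}

```bash
ls; mkdir -p pics; python3 - <<'E'
from workcell import env, eyes
import cv2
s=env.state(); print(s)
for n in ("top","scene"):
    f=eyes.grab_frame(n); cv2.imwrite(f"pics/{n}0.png",f["image"]); print({k:v for k,v in f.items() if k!="image"})
E
```

```text
pics
{'time_s': 0.0, 'qpos': array([-6.74955407e+01,  1.83490306e+01,  8.97081934e+01,  8.88490133e-04,
        7.20404243e+01, -1.14558100e+00]), 'qvel': array([ 0.01622309,  0.00134976, -0.05912969, -0.07718015, -0.08797393,
       -0.01621894]), 'effort': array([ 1.98044792e-03, -4.12450254e+01, -2.31979430e+01,  7.30097503e-02,
        4.59844933e-02, -1.35648756e-04]), 'ee_pos': array([ 230.47583049, -526.23717167,  213.13431362]), 'ee_rot': array([-1.79902388e+02, -2.79682633e-03,  2.36497633e+01]), 'force': array([-0.4685635 ,  0.05188718, -0.15954307]), 'torque': array([-0.02805232,  0.01617494,  0.03351029]), 'gripper_force': 0.0, 'gripper_width': 90.95852020507411}
{'fovy': 52.78537252232349, 'cx': 308.0234206001224, 'cy': 202.15381597965046, 'eye': array([493.15997076,   1.0803125 , 951.1077783 ]), 'attitude': array([  2.03526471,  -0.16035533, -91.3325444 ])}
{'fovy': 54.87689457780402, 'cx': 327.0461174489819, 'cy': 198.01127411458157, 'eye': array([ 789.77760275, -341.19730343,  653.90640748]), 'attitude': array([35.36221015, -0.28290087, 35.47745019])}
```

View pics/top0.png

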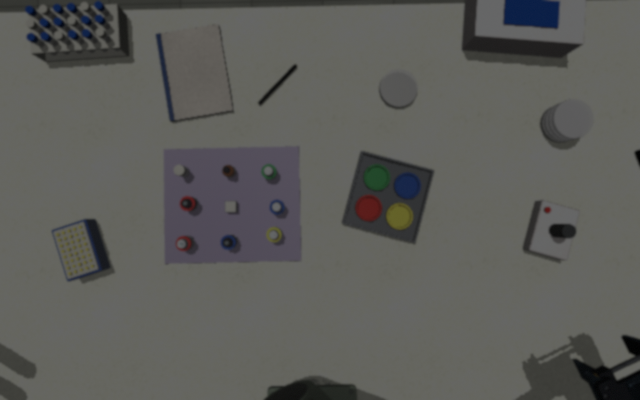

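View pics/scene0.png

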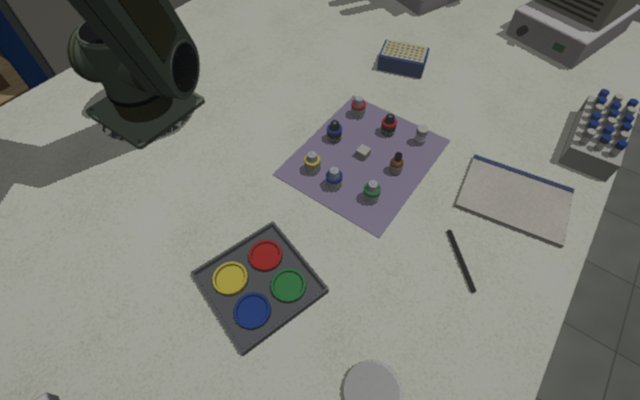

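The top view shows the silver objectives on the mat: red (184,243), yellow (274,235), green (269,172), blue (277,207). The black ones are at (188,203) red and (228,242) blue. The caddy wells are green (376,178), blue (407,186), red (368,208) and yellow (399,216). Next I'll crop the views enlarged and triangulate.

```bash
cat > h.py <<'E'
import numpy as np, cv2
from scipy.spatial.transform import Rotation as R
def cam(f):
    F=200/np.tan(np.radians(f["fovy"]/2)); return F,R.from_euler("xyz",f["attitude"],degrees=True).as_matrix(),np.array(f["eye"])
def ray(f,u,v):
    F,M,e=cam(f); return e,M@np.array([(u-f["cx"])/F,-(v-f["cy"])/F,-1])
def atz(f,u,v,z):
    e,d=ray(f,u,v); return e+d*(z-e[2])/d[2]
def proj(f,p):
    F,M,e=cam(f); c=M.T@(np.array(p)-e); return np.array([f["cx"]+F*c[0]/-c[2], f["cy"]-F*c[1]/-c[2]])
def blobs(img,amin=12):
    h=cv2.cvtColor(img,cv2.COLOR_BGR2HSV); out=[]
    for n,(a,b) in dict(red=(170,8),yellow=(20,34),green=(45,85),blue=(105,125)).items():
        H=h[...,0]; m=((H>=a)&(H<=b)) if a<b else ((H>=a)|(H<=b))
        m=(m&(h[...,1]>110)&(h[...,2]>35)).astype(np.uint8)
        k,l,s,c=cv2.connectedComponentsWithStats(m)
        out+=[(n,*np.round(c[i],1),s[i,4],*s[i,:4]) for i in range(1,k) if s[i,4]>=amin]
    return out
E
python3 - <<'E'
from workcell import env, eyes
from h import *
t=eyes.grab_frame("top"); s=eyes.grab_frame("scene")
for n,f in (("top",t),("scene",s)):
    for b in blobs(f["image"]): print(n,*b, np.round(atz(f,b[1],b[2],20 if b[3]<250 else 8)[:2]))
a=cv2.resize(t["image"][140:270,160:310],None,fx=4,fy=4,interpolation=cv2.INTER_CUBIC)
cv2.imwrite("pics/crop1.png",cv2.convertScaleAbs(a,alpha=1.6))
a=cv2.resize(s["image"][85:215,270:450],None,fx=4,fy=4,interpolation=cv2.INTER_CUBIC)
cv2.imwrite("pics/crop2.png",cv2.convertScaleAbs(a,alpha=1.4))
E
```

```text
top red 368.3 207.5 552 355 195 27 26 [ 511. -143.]
top red 188.4 203.3 117 181 196 15 15 [530. 274.]
top red 547.1 209.4 17 545 208 5 4 [ 497. -555.]
top red 186.0 242.5 70 178 236 14 15 [440. 281.]
top yellow 399.0 215.9 555 386 203 27 27 [ 489. -214.]
top yellow 277.0 233.2 35 270 228 11 14 [456.  71.]
top green 376.3 177.1 491 364 165 25 25 [ 582. -164.]
top blue 98.4 4.7 51 95 1 8 9 [1002.  479.]
top blue 531.6 12.6 1356 504 0 55 28 [ 967. -546.]
top blue 70.9 6.6 53 67 3 9 9 [998. 544.]
top blue 57.0 7.5 52 53 4 9 8 [997. 576.]
top blue 29.3 9.2 54 25 6 9 8 [994. 641.]
top blue 98.8 18.5 51 95 15 9 8 [969. 478.]
top blue 84.9 19.3 52 81 16 9 8 [967. 511.]
top blue 43.4 22.1 51 40 18 8 9 [963. 608.]
top blue 57.4 21.2 49 54 18 9 8 [964. 575.]
top blue 71.8 33.8 54 68 30 9 9 [934. 542.]
top blue 85.7 33.0 51 82 30 9 8 [935. 509.]
top blue 44.5 35.6 50 41 32 9 8 [931. 606.]
top blue 31.1 36.9 41 28 34 8 7 [928. 637.]
top blue 162.9 65.6 116 157 35 13 66 [853. 329.]
top blue 407.0 185.3 545 394 173 27 26 [ 561. -235.]
top blue 279.3 208.1 37 271 201 13 13 [514.  64.]
top blue 93.1 
[... 615 characters left out ...]
lue 602.1 98.4 35 599 96 7 6 [910. 673.]
scene blue 633.4 101.2 31 630 99 8 6 [976. 707.]
scene blue 616.5 103.7 35 613 101 8 6 [944. 673.]
scene blue 614.1 111.3 43 610 108 9 7 [945. 640.]
scene blue 596.8 114.4 38 593 112 9 6 [914. 604.]
scene blue 629.1 117.0 41 625 114 9 7 [979. 640.]
scene blue 594.0 122.3 47 590 119 9 8 [915. 572.]
scene blue 626.9 125.0 52 623 121 9 9 [980. 608.]
scene blue 334.6 130.0 60 327 125 15 9 [434. 194.]
scene blue 609.1 128.1 43 605 125 9 7 [949. 572.]
scene blue 606.5 136.5 56 602 133 10 8 [950. 540.]
scene blue 622.1 143.3 55 618 140 10 9 [984. 538.]
scene blue 334.0 177.8 63 326 171 16 11 [513.  78.]
scene blue 251.6 310.2 1033 234 293 37 36 [ 558. -232.]
```

View pics/crop1.png

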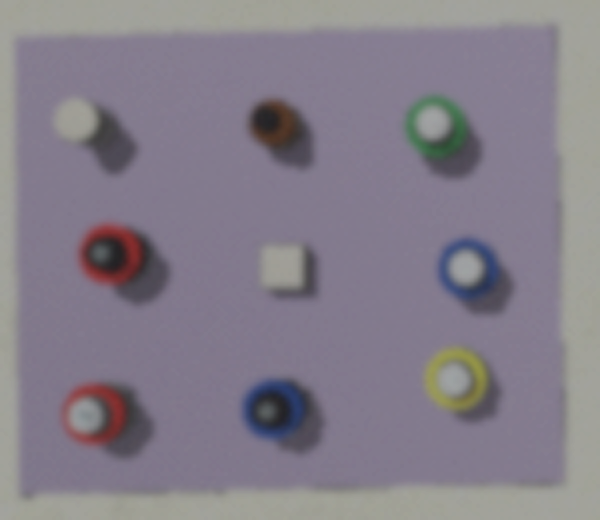

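View pics/crop2.png

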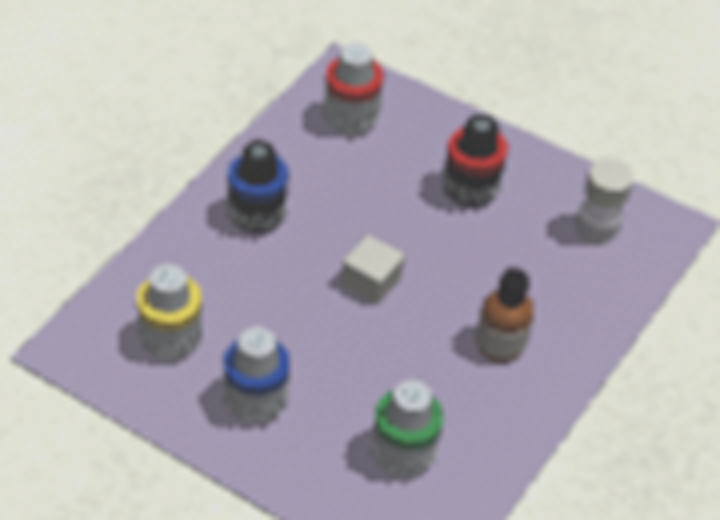

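The crops confirm the identities: the silver objectives are red, yellow, blue and green, and the black ones are red and blue. In top-view pixels the band ring centres are red (184,243), yellow (274,234.8), blue (277,207) and green (269,171.5). I'll triangulate from these.

```bash
python3 - <<'E'
from workcell import env, eyes
from h import *
t=eyes.grab_frame("top"); s=eyes.grab_frame("scene")
def tri(a,b):
    e1,d1=ray(t,*a); e2,d2=ray(s,*b); A=np.stack([d1,-d2],1); k=np.linalg.lstsq(A,e2-e1,rcond=None)[0]
    p,q=e1+k[0]*d1,e2+k[1]*d2; return np.round((p+q)/2,1), np.round(np.linalg.norm(p-q),1)
# nose-top centres: crop coords
T=dict(red=(87,415),yellow=(454,379),blue=(466,268),green=(433,124)); S=dict(red=(356,52),yellow=(168,276),blue=(257,340),green=(411,394))
for k in T:
    a=np.array(T[k])/4+[160,140]-.375; b=np.array(S[k])/4+[270,85]-.375
    print(k,tri(a,b),atz(t,*a,52).round(1)[:2],atz(s,*b,52).round(1)[:2])
W=dict(red=((368.3,207.5),(264.8,254.9)),yellow=((399,215.9),(229.6,278)),green=((376.3,177.1),(287.3,285.3)),blue=((407,185.3),(251.6,310.2)))
for k,(a,b) in W.items(): print(k,tri(a,b),atz(t,*a,8).round(1)[:2])
E
```

```text
red (array([440.7, 279.2,  59.6]), np.float64(0.9)) [439.9 281.3] [436.6 287.5]
yellow (array([455.8,  76.9,  59. ]), np.float64(1.0)) [455.1  77.1] [452.2  82.1]
blue (array([517. ,  69.1,  58.2]), np.float64(1.2)) [516.7  69.2] [514.6  73.8]
green (array([597.4,  85.7,  57.3]), np.float64(0.8)) [597.7  86. ] [596.   89.8]
red (array([ 510.8, -141.8,   15.8]), np.float64(0.5)) [ 510.8 -143.1]
yellow (array([ 489.8, -212.5,   15.4]), np.float64(0.7)) [ 489.5 -214.4]
green (array([ 581.1, -163. ,   13.9]), np.float64(0.2)) [ 581.7 -164. ]
blue (array([ 560.5, -233.2,   15.8]), np.float64(0.7)) [ 560.8 -235.5]
```

Request:
{"op": "send_rows", "data": {
  "targets": "0 0 -0.05 0 0 23.65 60; 0 0 -0.05 0 0 23.65 60; 0 0 -0.05 0 0 23.65 60; 0 0 -0.05 0 0 23.65 60; 0 0 -0.05 0 0 23.65 60",
  "grip_force": 20
}}

```text
time_s: 0.72
ee_pos: [230.7, -526.7, 264.2]
ee_rot: [180.0, -0.0, -0.0]
force: [0.6, 0.5, 0.2]
gripper_width: 60.7
gripper_force: 0.0
```

Request:
{"op": "send_rows", "data": {
  "targets": "0.145 -0.3 0 0 0 0 60; 0.145 -0.3 0 0 0 0 60; 0.145 -0.3 0 0 0 0 60; 0.145 -0.3 0 0 0 0 60; 0.145 -0.3 0 0 0 0 60; 0.145 -0.3 0 0 0 0 60; 0.145 -0.3 0 0 0 0 60; 0.286 -0.596 0.04 0 0 0 60; 0.286 -0.596 0.04 0 0 0 60; 0.286 -0.596 0.04 0 0 0 60; 0.286 -0.596 0.04 0 0 0 60; 0.286 -0.596 0.04 0 0 0 60"
}}

```text
time_s: 1.72
ee_pos: [447.1, -75.1, 241.4]
ee_rot: [180.0, -0.0, 0.1]
force: [0.7, -0.8, 1.5]
gripper_width: 54.7
gripper_force: 0.0
```

Request:
{"op": "send_rows", "data": {
  "targets": "0 0 0 0 0 0 60; 0 0 0 0 0 0 60; 0 0 0 0 0 0 60; 0 0 0 0 0 0 60; 0 0 0 0 0 0 60; 0 0 0 0 0 0 60"
}}

```text
time_s: 2.22
ee_pos: [446.4, -78.4, 241.7]
ee_rot: [180.0, -0.0, -0.1]
force: [-1.1, -0.4, 0.3]
gripper_width: 54.9
gripper_force: 0.0
```

```bash
python3 - <<'E'
from workcell import env, eyes
from h import *
print(env.state()["ee_pos"],env.state()["ee_rot"])
f=eyes.grab_frame("wrist"); cv2.imwrite("pics/w1.png",f["image"]); print({k:v for k,v in f.items() if k!="image"})
for b in blobs(f["image"],40): print(*b, atz(f,b[1],b[2],35).round(1))
for p in ([516.5,69.5,52],[456,77,52],[597.5,86,52]): print(proj(f,p))
E
```

```text
[446.42437994 -78.4191975  241.7083165 ] [ 1.79983634e+02 -1.72849157e-02 -1.29530273e-01]
{'fovy': 70.92910961443867, 'cx': 320.7842056265559, 'cy': 197.2545339936347, 'eye': array([513.78494882, -78.27525008, 412.51539647]), 'attitude': array([-1.39358513e+01, -8.94303532e-03, -9.01199471e+01])}
red 52.5 115.9 441 35 102 31 28 [529.2 268.3  35. ]
red 366.2 129.7 1640 344 107 45 46 [ 511.  -137.7   35. ]
red 60.4 183.6 319 43 173 29 25 [440.1 278.2  35. ]
yellow 416.3 144.9 1625 394 123 46 45 [ 491.3 -204.8   35. ]
yellow 208.2 171.6 270 192 161 27 25 [456.2  74.3  35. ]
yellow 217.0 256.8 543 209 231 20 52 [330.7  73.8  35. ]
yellow 424.5 257.0 548 413 231 20 52 [ 329.7 -229.7   35. ]
yellow 388.5 299.8 3764 233 290 297 17 [ 258.9 -181.    35. ]
green 190.1 59.3 316 173 43 28 30 [596.   82.9  35. ]
green 383.9 74.3 1873 361 49 47 51 [ 578.3 -157.3   35. ]
blue 436.0 91.0 1857 412 67 49 49 [ 558.5 -224.4   35. ]
blue 209.7 125.4 285 194 113 27 26 [516.9  66.4  35. ]
blue 133.6 182.8 330 117 172 28 25 [441.  177.8  35. ]
[201.95809937 125.59552225]
[201.02800282 173.78358705]
[180.74098251  54.4622372 ]
```

View pics/w1.png

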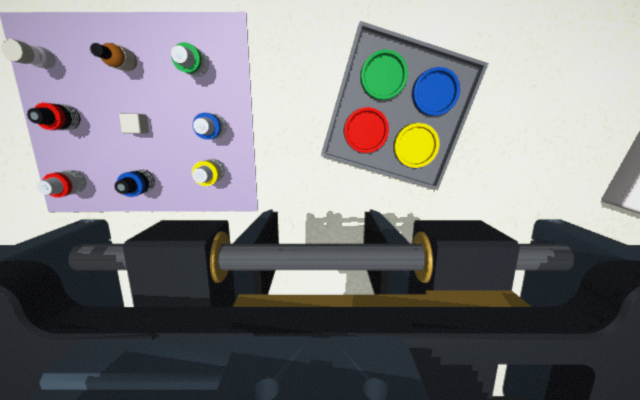

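The wrist view shows the mat, with silver blue at about (208,126), yellow (205,173) and green (187,58). The caddy wells are at (366,130), (416,145), (384,74) and (436,91). I'll approach silver blue for a close look.

Request:
{"op": "send_rows", "data": {
  "targets": "0.034 -0.145 0.1 0 0 0 62; 0.034 -0.145 0.1 0 0 0 62; 0.034 -0.145 0.1 0 0 0 62; 0.034 -0.145 0.1 0 0 0 62; 0.034 -0.145 0.1 0 0 0 62; 0.034 -0.145 0.165 0 0 0 62; 0.034 -0.145 0.165 0 0 0 62; 0.034 -0.145 0.165 0 0 0 62; 0.034 -0.145 0.165 0 0 0 62; 0.034 -0.145 0.165 0 0 0 62"
}}

```text
time_s: 3.1
ee_pos: [482.3, 67.3, 78.1]
ee_rot: [-180.0, -0.2, -0.1]
force: [0.1, 0.2, 0.7]
gripper_width: 56.5
gripper_force: 0.0
```

```bash
python3 - <<'E'
from workcell import env, eyes
from h import *
p=env.state()["ee_pos"]; print(p)
f=eyes.grab_frame("wrist"); cv2.imwrite("pics/w2.png",f["image"])
for b in blobs(f["image"],100): print(*b, atz(f,b[1],b[2],34).round(1))
print(proj(f,p), f["eye"])
E
```

```text
[482.26054878  67.26935156  78.10410455]
red 55.9 154.1 1153 23 133 55 46 [530.3 268.9  34. ]
red 566.4 173.8 4703 525 138 83 73 [ 514.9 -122.3   34. ]
yellow 623.4 200.4 2059 601 164 39 70 [ 493.6 -171.8   34. ]
yellow 307.8 234.9 413 288 227 40 17 [464.8  78.1  34. ]
yellow 213.8 257.0 545 206 231 20 52 [445.2 156.6  34. ]
yellow 427.6 257.1 561 416 231 21 52 [445.  -21.3  34. ]
yellow 391.5 299.7 3811 237 290 297 17 [405.    6.3  34. ]
green 293.3 58.4 1040 268 29 49 55 [597.   86.8  34. ]
green 606.3 85.7 5060 566 42 74 85 [ 578.8 -137.7   34. ]
blue 317.2 171.0 866 295 150 45 45 [517.2  70.3  34. ]
[321.17053077 234.61155938] [549.13271133  67.41661726 249.09809764]
```

View pics/w2.png

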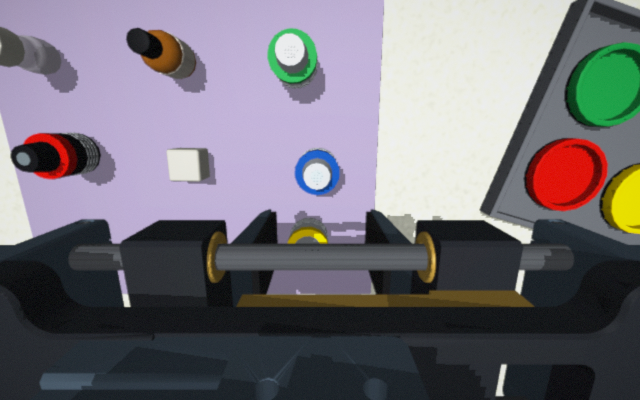

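Close view: silver blue's ring is centred at (317,171), which gives (517,70) and agrees with the top camera. I'll move over it, then descend.

Request:
{"op": "send_rows", "data": {
  "targets": "0.035 -0.003 0 0 0 0 62; 0.035 -0.003 0 0 0 0 62; 0.035 -0.003 0 0 0 0 62; 0.035 -0.003 0 0 0 0 62; 0.035 -0.003 0 0 0 0 62; 0.035 -0.003 0 0 0 0 62"
}}

```text
time_s: 3.65
ee_pos: [515.2, 70.7, 77.0]
ee_rot: [180.0, -0.0, -0.0]
force: [0.1, 0.3, -0.6]
gripper_width: 56.8
gripper_force: 0.0
```

Request:
{"op": "send_rows", "data": {
  "targets": "0.002 0 0.03 0 0 0 62; 0.002 0 0.05 0 0 0 62; 0.002 0 0.063 0 0 0 62; 0.002 0 0.063 0 0 0 62; 0.002 0 0.063 0 0 0 62; 0.002 0 0.063 0 0 0 20; 0.002 0 0.063 0 0 0 20; 0.002 0 0.063 0 0 0 20; 0.002 0 0.063 0 0 0 20; 0.002 0 0.063 0 0 0 20; 0.002 0 0.063 0 0 0 20; 0.002 0 0.063 0 0 0 20",
  "grip_force": 20
}}

```text
time_s: 4.65
ee_pos: [518.3, 70.8, 14.3]
ee_rot: [180.0, -0.1, 0.0]
force: [-0.8, -0.2, 5.4]
gripper_width: 32.9
gripper_force: 20.0
```

Request:
{"op": "send_rows", "data": {
  "targets": "0 0 -0.03 0 0 0 20; 0 0 -0.065 0 0 0 20; 0 0 -0.1 0 0 0 20; 0.002 0.035 -0.1 0 0 0 20; 0.004 0.075 -0.1 0 0 0 20; 0.006 0.115 -0.1 0 0 0 20; 0.006 0.155 -0.1 0 0 0 20; 0.006 0.195 -0.1 0 0 0 20; 0.006 0.235 -0.1 0 0 0 20; 0.01 0.275 -0.1 0 0 0 20; 0.012 0.295 -0.1 0 0 0 20; 0.012 0.305 -0.1 0 0 0 20"
}}

```text
time_s: 5.65
ee_pos: [529.7, -237.3, 113.0]
ee_rot: [180.0, -0.0, -0.2]
force: [1.2, 0.5, -1.5]
gripper_width: 32.9
gripper_force: 20.0
```

Request:
{"op": "send_rows", "data": {
  "targets": "0 0 0 0 0 0 20; 0 0 0 0 0 0 20; 0 0 0 0 0 0 20; 0 0 0 0 0 0 20"
}}

```text
time_s: 5.98
ee_pos: [529.6, -232.4, 113.5]
ee_rot: [-180.0, 0.0, 0.1]
force: [0.1, -0.3, -1.6]
gripper_width: 32.7
gripper_force: 20.0
```

```bash
python3 - <<'E'
from workcell import env, eyes
from h import *
p=env.state()["ee_pos"]; print(p,env.state()["gripper_width"])
f=eyes.grab_frame("wrist"); cv2.imwrite("pics/w3.png",f["image"])
for b in blobs(f["image"],1000): print(*b, atz(f,b[1],b[2],8).round(1))
print(proj(f,p), f["eye"])
E
```

```text
[ 529.62912565 -232.39883363  113.48294874] 32.72386879960635
red 230.1 205.1 1858 199 185 64 36 [ 519.9 -139.5    8. ]
yellow 343.4 299.7 3829 189 290 295 17 [ 410.6 -257.5    8. ]
green 246.6 143.4 3440 214 111 66 66 [ 581.9 -160.1    8. ]
blue 321.6 165.7 3234 290 134 64 64 [ 560.4 -232.8    8. ]
[321.18013143 234.64412178] [ 597.1380892  -232.13150072  284.23357799]
```

View pics/w3.png

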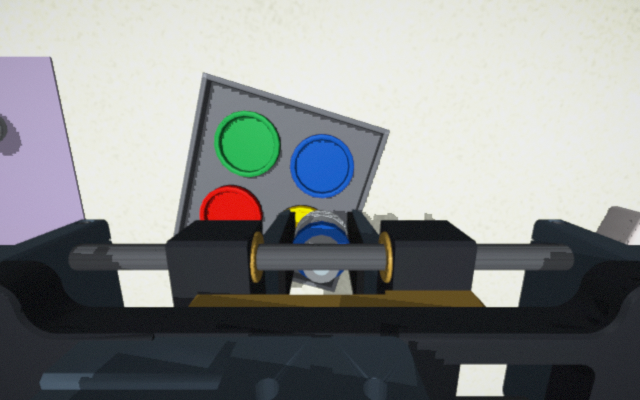

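The wrist view shows blue standing upright between the fingers and the blue well at (322,166), which gives (560.5,-233). I'll move over the well and lower.

Request:
{"op": "send_rows", "data": {
  "targets": "0.016 0.001 0 0 0 0 20; 0.031 0.001 0 0 0 0 20; 0.031 0.001 0.02 0 0 0 20; 0.031 0.001 0.05 0 0 0 20; 0.031 0.001 0.075 0 0 0 20; 0.031 0.001 0.085 0 0 0 20; 0.031 0.001 0.085 0 0 0 20; 0.031 0.001 0.085 0 0 0 20"
}}

```text
time_s: 6.7
ee_pos: [561.2, -234.7, 28.9]
ee_rot: [180.0, -0.0, 0.0]
force: [0.0, -0.0, -0.5]
gripper_width: 32.3
gripper_force: 20.0
```

Request:
{"op": "send_rows", "data": {
  "targets": "0 0 0.002 0 0 0 20; 0 0 0.004 0 0 0 20; 0 0 0.005 0 0 0 20; 0 0 0.005 0 0 0 20"
}}

```text
time_s: 7.03
ee_pos: [561.1, -235.3, 24.2]
ee_rot: [180.0, -0.1, -0.0]
force: [0.4, -0.6, -1.5]
gripper_width: 32.7
gripper_force: 20.0
```

Request:
{"op": "send_rows", "data": {
  "targets": "0 -0.001 0.001 0 0 0 20; 0 -0.001 0.002 0 0 0 20; 0 -0.001 0.003 0 0 0 20; 0 -0.001 0.003 0 0 0 20"
}}

```text
time_s: 7.37
ee_pos: [560.9, -234.2, 21.3]
ee_rot: [180.0, -0.0, -0.0]
force: [-1.6, 1.1, 4.1]
gripper_width: 32.4
gripper_force: 20.0
```

Request:
{"op": "send_rows", "data": {
  "targets": "0 0 0.001 0 0 0 20; 0 0 0.002 0 0 0 20; 0 0 0.002 0 0 0 20"
}}

```text
time_s: 7.62
ee_pos: [561.0, -234.2, 21.3]
ee_rot: [180.0, -0.1, -0.0]
force: [-5.1, 2.0, 16.0]
gripper_width: 32.5
gripper_force: 20.0
```

The objective is on the floor at TCP z of about 21.5. I'll relax, release, retreat, and head toward yellow.

Request:
{"op": "send_rows", "data": {
  "targets": "0 0 -0.002 0 0 0 20; 0 0 -0.002 0 0 0 55; 0 0 -0.002 0 0 0 55; 0 0 -0.002 0 0 0 55; 0 0 -0.002 0 0 0 55; 0 0 -0.015 0 0 0 55; 0 0 -0.04 0 0 0 55; 0 0 -0.075 0 0 0 55; 0 0 -0.09 0 0 0 55; 0 0 -0.09 0 0 0 55"
}}

```text
time_s: 8.45
ee_pos: [563.4, -235.3, 112.7]
ee_rot: [179.8, -0.4, 0.0]
force: [0.8, -1.0, 0.1]
gripper_width: 50.4
gripper_force: 0.0
```

Request:
{"op": "send_rows", "data": {
  "targets": "-0.01 -0.04 0 0 0 0 62; -0.02 -0.08 0 0 0 0 62; -0.035 -0.115 0 0 0 0 62; -0.05 -0.155 0 0 0 0 62; -0.065 -0.19 0 0 0 0 62; -0.08 -0.23 0 0 0 0 62; -0.105 -0.265 0 0 0 0 62; -0.125 -0.295 0 0 0 0 62; -0.136 -0.311 0.02 0 0 0 62; -0.136 -0.311 0.03 0 0 0 62; -0.136 -0.311 0.03 0 0 0 62; -0.136 -0.311 0.03 0 0 0 62"
}}

```text
time_s: 9.45
ee_pos: [424.2, 76.8, 77.7]
ee_rot: [180.0, 0.1, 0.0]
force: [0.7, -0.0, -0.3]
gripper_width: 56.5
gripper_force: 0.0
```

```bash
cat > look.py <<'E'
import sys
from workcell import env, eyes
from h import *
print(env.state()["ee_pos"].round(1),env.state()["gripper_width"])
f=eyes.grab_frame("wrist"); cv2.imwrite(f"pics/{sys.argv[1]}.png",f["image"])
for b in blobs(f["image"],200): print(b[0],*b[1:4], atz(f,b[1],b[2],34).round(1)[:2], atz(f,b[1],b[2],8).round(1)[:2])
E
python3 look.py w4
```

```text
[424.2  76.8  77.7] 56.48198075383541
red 49.7 72.3 1405 [529.3 269.1] [533.8 292.4]
red 594.7 101.5 5683 [ 510.  -121.6] [ 512.2 -145.7]
red 63.4 194.0 966 [440.7 279. ] [434.5 303.5]
yellow 635.6 138.3 314 [ 483.9 -158.4] [ 482.9 -187. ]
yellow 319.2 175.3 869 [455.7  78.3] [451.3  78.5]
yellow 213.8 256.8 550 [387.1 166. ] [374.4 176.7]
yellow 427.7 257.0 565 [387.1 -11.9] [374.3 -22.7]
yellow 391.3 299.7 3821 [346.8  15.9] [329.1   8.5]
green 620.0 22.2 1861 [ 561.3 -126.6] [ 569.7 -151.3]
blue 191.0 192.5 891 [442.  178.8] [435.9 191.1]
```

Request:
{"op": "send_rows", "data": {
  "targets": "0.015 -0.001 0 0 0 0 62; 0.031 -0.001 0 0 0 0 62; 0.031 -0.001 0 0 0 0 62; 0.031 -0.001 0.015 0 0 0 62; 0.031 -0.001 0.035 0 0 0 62; 0.031 -0.001 0.055 0 0 0 62; 0.031 -0.001 0.063 0 0 0 62; 0.031 -0.001 0.063 0 0 0 62; 0.031 -0.001 0.063 0 0 0 62"
}}

```text
time_s: 10.25
ee_pos: [455.8, 77.5, 15.7]
ee_rot: [180.0, 0.0, -0.0]
force: [0.5, 0.1, 0.7]
gripper_width: 56.7
gripper_force: 0.0
```

Request:
{"op": "send_rows", "data": {
  "targets": "0 0 0 0 0 0 20; 0 0 0 0 0 0 20; 0 0 0 0 0 0 20; 0 0 0 0 0 0 20; 0 0 0 0 0 0 20; 0 0 0 0 0 0 20",
  "grip_force": 20
}}

```text
time_s: 10.75
ee_pos: [456.3, 77.9, 16.2]
ee_rot: [-180.0, -0.1, 0.0]
force: [-0.3, 0.4, 7.0]
gripper_width: 32.6
gripper_force: 20.0
```

Request:
{"op": "send_rows", "data": {
  "targets": "0 0 -0.03 0 0 0 20; 0 0 -0.065 0 0 0 20; 0 0 -0.1 0 0 0 20; 0.004 0.035 -0.1 0 0 0 20; 0.008 0.075 -0.1 0 0 0 20; 0.013 0.115 -0.1 0 0 0 20; 0.018 0.155 -0.1 0 0 0 20; 0.023 0.195 -0.1 0 0 0 20; 0.028 0.235 -0.1 0 0 0 20; 0.033 0.27 -0.1 0 0 0 20; 0.0335 0.29 -0.1 0 0 0 20; 0.0335 0.29 -0.1 0 0 0 20"
}}

```text
time_s: 11.75
ee_pos: [489.5, -216.2, 115.0]
ee_rot: [179.9, -0.0, -0.2]
force: [0.5, -0.8, -1.5]
gripper_width: 32.3
gripper_force: 20.0
```

Request:
{"op": "send_rows", "data": {
  "targets": "0 0 0.02 0 0 0 20; 0 0 0.05 0 0 0 20; 0 0 0.075 0 0 0 20; 0 0 0.085 0 0 0 20; 0 0 0.085 0 0 0 20; 0 0 0.085 0 0 0 20; 0 0 0.085 0 0 0 20"
}}

```text
time_s: 12.33
ee_pos: [490.4, -212.3, 31.8]
ee_rot: [179.9, -0.1, 0.0]
force: [0.1, -0.9, -1.8]
gripper_width: 32.7
gripper_force: 20.0
```

Request:
{"op": "send_rows", "data": {
  "targets": "0 0 0.002 0 0 0 20; 0 0 0.004 0 0 0 20; 0 0 0.006 0 0 0 20; 0 0 0.007 0 0 0 20; 0 0 0.008 0 0 0 20; 0 0 0.008 0 0 0 20"
}}

```text
time_s: 12.83
ee_pos: [489.3, -212.2, 23.2]
ee_rot: [180.0, -0.0, -0.0]
force: [-1.8, 1.2, 4.3]
gripper_width: 32.7
gripper_force: 20.0
```

Request:
{"op": "send_rows", "data": {
  "targets": "0 0 0 0 0 0 55; 0 0 0 0 0 0 55; 0 0 0 0 0 0 55; 0 0 0 0 0 0 55; 0 0 -0.015 0 0 0 55; 0 0 -0.04 0 0 0 55; 0 0 -0.075 0 0 0 55; 0 0 -0.09 0 0 0 55; 0 0 -0.09 0 0 0 55"
}}

```text
time_s: 13.58
ee_pos: [491.9, -213.4, 116.4]
ee_rot: [179.8, -0.4, 0.0]
force: [0.1, 0.1, -0.5]
gripper_width: 50.3
gripper_force: 0.0
```

Request:
{"op": "send_rows", "data": {
  "targets": "0.01 -0.035 0 0 0 0 62; 0.02 -0.07 0 0 0 0 62; 0.03 -0.11 0 0 0 0 62; 0.04 -0.145 0 0 0 0 62; 0.05 -0.185 0 0 0 0 62; 0.06 -0.22 0 0 0 0 62; 0.07 -0.26 0 0 0 0 62; 0.078 -0.29 0 0 0 0 62; 0.078 -0.299 0.02 0 0 0 62; 0.078 -0.299 0.035 0 0 0 62; 0.078 -0.299 0.035 0 0 0 62; 0.078 -0.299 0.035 0 0 0 62"
}}

```text
time_s: 14.58
ee_pos: [566.1, 86.8, 76.0]
ee_rot: [180.0, 0.2, 0.0]
force: [0.8, 0.3, 0.3]
gripper_width: 56.8
gripper_force: 0.0
```

```bash
python3 look.py w5
```

```text
[566.1  86.8  76. ] 56.76085950494478
yellow 213.9 256.9 546 [529.7 175.1] [517.  185.9]
yellow 427.7 257.3 565 [529.4  -1.3] [516.6 -12.1]
yellow 391.8 299.7 3802 [489.7  25.9] [472.   18.4]
green 320.7 173.5 820 [599.2  87.1] [595.   87.1]
green 608.3 189.7 4081 [ 586.7 -136.1] [ 580.9 -163.4]
```

Request:
{"op": "send_rows", "data": {
  "targets": "0.015 0 0 0 0 0 62; 0.032 0 0 0 0 0 62; 0.032 0 0 0 0 0 62; 0.032 0 0.015 0 0 0 62; 0.032 0 0.035 0 0 0 62; 0.032 0 0.055 0 0 0 62; 0.032 0 0.061 0 0 0 62; 0.032 0 0.061 0 0 0 62; 0.032 0 0.061 0 0 0 62"
}}

```text
time_s: 15.38
ee_pos: [599.5, 86.5, 17.3]
ee_rot: [-180.0, -0.0, -0.0]
force: [-0.3, 0.7, -0.3]
gripper_width: 56.8
gripper_force: 0.0
```

Request:
{"op": "send_rows", "data": {
  "targets": "0 0 0 0 0 0 20; 0 0 0 0 0 0 20; 0 0 0 0 0 0 20; 0 0 0 0 0 0 20; 0 0 0 0 0 0 20; 0 0 0 0 0 0 20",
  "grip_force": 20
}}

```text
time_s: 15.88
ee_pos: [599.7, 86.9, 17.3]
ee_rot: [-180.0, -0.1, 0.0]
force: [-0.3, 0.1, 3.8]
gripper_width: 32.3
gripper_force: 20.0
```

Request:
{"op": "send_rows", "data": {
  "targets": "0 0 -0.03 0 0 0 20; 0 0 -0.065 0 0 0 20; 0 0 -0.1 0 0 0 20; -0.004 0.035 -0.1 0 0 0 20; -0.006 0.075 -0.1 0 0 0 20; -0.01 0.115 -0.1 0 0 0 20; -0.013 0.155 -0.1 0 0 0 20; -0.016 0.195 -0.1 0 0 0 20; -0.018 0.23 -0.1 0 0 0 20; -0.018 0.249 -0.1 0 0 0 20; -0.018 0.249 -0.1 0 0 0 20; -0.018 0.249 -0.1 0 0 0 20"
}}

```text
time_s: 16.88
ee_pos: [580.7, -162.9, 115.9]
ee_rot: [-180.0, 0.1, -0.1]
force: [0.4, 0.1, -2.1]
gripper_width: 32.6
gripper_force: 20.0
```

Request:
{"op": "send_rows", "data": {
  "targets": "0 0 0.02 0 0 0 20; 0 0 0.05 0 0 0 20; 0 0 0.075 0 0 0 20; 0 0 0.085 0 0 0 20; 0 0 0.085 0 0 0 20; 0 0 0.085 0 0 0 20; 0 0 0.085 0 0 0 20"
}}

```text
time_s: 17.47
ee_pos: [582.7, -162.0, 33.0]
ee_rot: [180.0, -0.2, 0.0]
force: [0.2, 0.5, -1.6]
gripper_width: 32.2
gripper_force: 20.0
```

Request:
{"op": "send_rows", "data": {
  "targets": "0 0 0.002 0 0 0 20; 0 0 0.004 0 0 0 20; 0 0 0.006 0 0 0 20; 0 0 0.007 0 0 0 20; 0 0 0.0075 0 0 0 20; 0 0 0.0075 0 0 0 20"
}}

```text
time_s: 17.97
ee_pos: [581.3, -162.2, 24.3]
ee_rot: [180.0, -0.0, -0.0]
force: [-0.2, 1.0, 0.8]
gripper_width: 32.2
gripper_force: 20.0
```

Request:
{"op": "send_rows", "data": {
  "targets": "0 0 0.001 0 0 0 20; 0 0 0.001 0 0 0 20; 0 0 0.001 0 0 0 55; 0 0 0.001 0 0 0 55; 0 0 0.001 0 0 0 55; 0 0 0.001 0 0 0 55; 0 0 -0.015 0 0 0 55; 0 0 -0.04 0 0 0 55; 0 0 -0.075 0 0 0 55; 0 0 -0.09 0 0 0 55; 0 0 -0.09 0 0 0 55"
}}

```text
time_s: 18.88
ee_pos: [584.1, -163.0, 118.3]
ee_rot: [179.9, -0.5, 0.0]
force: [0.4, -0.0, -0.4]
gripper_width: 50.1
gripper_force: 0.0
```

Request:
{"op": "send_rows", "data": {
  "targets": "-0.013 -0.035 0 0 0 0 62; -0.026 -0.07 0 0 0 0 62; -0.039 -0.105 0 0 0 0 62; -0.052 -0.14 0 0 0 0 62; -0.066 -0.175 0 0 0 0 62; -0.08 -0.21 0 0 0 0 62; -0.093 -0.245 0 0 0 0 62; -0.106 -0.28 0 0 0 0 62; -0.12 -0.315 0 0 0 0 62; -0.135 -0.35 0 0 0 0 62; -0.15 -0.38 0 0 0 0 62; -0.158 -0.4 0 0 0 0 62"
}}

```text
time_s: 19.88
ee_pos: [420.9, 239.8, 112.9]
ee_rot: [180.0, 0.1, 0.1]
force: [-0.0, -0.7, 0.4]
gripper_width: 56.3
gripper_force: 0.0
```

Request:
{"op": "send_rows", "data": {
  "targets": "-0.014 -0.038 0 0 0 0 62; -0.014 -0.042 0.015 0 0 0 62; -0.014 -0.042 0.037 0 0 0 62; -0.014 -0.042 0.037 0 0 0 62; -0.014 -0.042 0.037 0 0 0 62"
}}

```text
time_s: 20.3
ee_pos: [408.0, 279.1, 75.6]
ee_rot: [179.9, 0.2, 0.0]
force: [-0.0, -0.2, 0.5]
gripper_width: 56.4
gripper_force: 0.0
```

```bash
python3 look.py w6
```

```text
[408.  279.1  75.6] 56.43528596379375
red 329.5 46.9 1352 [528.9 273.3] [535.4 272.5]
red 315.9 175.0 899 [440. 283.] [435.6 283.4]
yellow 213.9 257.0 544 [371.8 367.1] [359.  377.9]
yellow 427.6 256.8 568 [371.9 191.2] [359.1 180.3]
yellow 391.2 299.7 3804 [331.7 218.7] [314.1 211.2]
blue 54.3 158.8 7466 [452.3 479.5] [449.4 504. ]
blue 443.1 173.1 958 [441.5 185.9] [437.3 174.4]
```

Request:
{"op": "send_rows", "data": {
  "targets": "0.015 -0.003 0 0 0 0 62; 0.0315 -0.003 0 0 0 0 62; 0.0315 -0.003 0 0 0 0 62; 0.0315 -0.003 0.015 0 0 0 62; 0.0315 -0.003 0.035 0 0 0 62; 0.0315 -0.003 0.055 0 0 0 62; 0.0315 -0.003 0.061 0 0 0 62; 0.0315 -0.003 0.061 0 0 0 62; 0.0315 -0.003 0.061 0 0 0 62"
}}

```text
time_s: 21.1
ee_pos: [441.1, 282.8, 16.7]
ee_rot: [-180.0, -0.0, -0.0]
force: [-0.3, -0.1, 0.0]
gripper_width: 56.4
gripper_force: 0.0
```

Request:
{"op": "send_rows", "data": {
  "targets": "0 0 0 0 0 0 20; 0 0 0 0 0 0 20; 0 0 0 0 0 0 20; 0 0 0 0 0 0 20; 0 0 0 0 0 0 20; 0 0 0 0 0 0 20",
  "grip_force": 20
}}

```text
time_s: 21.6
ee_pos: [441.1, 283.0, 16.7]
ee_rot: [-180.0, -0.1, 0.0]
force: [-0.6, -0.3, 5.3]
gripper_width: 32.3
gripper_force: 20.0
```

Request:
{"op": "send_rows", "data": {
  "targets": "0 0 -0.03 0 0 0 20; 0 0 -0.065 0 0 0 20; 0 0 -0.1 0 0 0 20; 0.005 0.035 -0.1 0 0 0 20; 0.011 0.075 -0.1 0 0 0 20; 0.018 0.115 -0.1 0 0 0 20; 0.025 0.155 -0.1 0 0 0 20; 0.031 0.195 -0.1 0 0 0 20; 0.038 0.23 -0.1 0 0 0 20; 0.044 0.265 -0.1 0 0 0 20; 0.05 0.3 -0.1 0 0 0 20; 0.055 0.33 -0.1 0 0 0 20"
}}

```text
time_s: 22.6
ee_pos: [495.6, -49.4, 115.7]
ee_rot: [180.0, 0.0, -0.0]
force: [0.9, -0.0, -1.2]
gripper_width: 32.6
gripper_force: 20.0
```

Request:
{"op": "send_rows", "data": {
  "targets": "0.005 0.035 0 0 0 0 20; 0.01 0.07 0 0 0 0 20; 0.0145 0.09 0 0 0 0 20; 0.0145 0.095 0 0 0 0 20; 0.0145 0.095 0 0 0 0 20; 0.0145 0.095 0 0 0 0 20; 0.0145 0.095 0 0 0 0 20"
}}

```text
time_s: 23.18
ee_pos: [509.7, -140.8, 115.8]
ee_rot: [-180.0, 0.1, 0.1]
force: [0.6, 0.2, -0.5]
gripper_width: 32.2
gripper_force: 20.0
```

Request:
{"op": "send_rows", "data": {
  "targets": "0.001 0.001 0.02 0 0 0 20; 0.001 0.001 0.05 0 0 0 20; 0.001 0.001 0.075 0 0 0 20; 0.001 0.001 0.085 0 0 0 20; 0.001 0.001 0.085 0 0 0 20; 0.001 0.001 0.085 0 0 0 20; 0.001 0.001 0.085 0 0 0 20"
}}

```text
time_s: 23.77
ee_pos: [512.6, -143.1, 32.4]
ee_rot: [180.0, -0.2, 0.0]
force: [0.9, 0.6, -0.4]
gripper_width: 32.1
gripper_force: 20.0
```

Request:
{"op": "send_rows", "data": {
  "targets": "0 0 0.002 0 0 0 20; 0 0 0.004 0 0 0 20; 0 0 0.006 0 0 0 20; 0 0 0.007 0 0 0 20; 0 0 0.008 0 0 0 20; 0 0 0.008 0 0 0 20"
}}

```text
time_s: 24.27
ee_pos: [511.3, -143.3, 23.7]
ee_rot: [180.0, -0.0, -0.0]
force: [-1.3, 0.5, 4.6]
gripper_width: 32.5
gripper_force: 20.0
```

Contact. I'll release, retreat clear of the caddy, and check.

Request:
{"op": "send_rows", "data": {
  "targets": "0 0 0 0 0 0 55; 0 0 0 0 0 0 55; 0 0 0 0 0 0 55; 0 0 0 0 0 0 55; 0 0 -0.015 0 0 0 55; 0 0 -0.04 0 0 0 55; 0 0 -0.08 0 0 0 55; 0 0 -0.12 0 0 0 55; 0 0 -0.15 0 0 0 55; -0.04 0 -0.15 0 0 0 55; -0.08 0 -0.15 0 0 0 55; -0.11 0 -0.15 0 0 0 55"
}}

```text
time_s: 25.27
ee_pos: [398.7, -142.7, 173.1]
ee_rot: [180.0, 0.1, 0.0]
force: [-0.6, -0.2, 1.6]
gripper_width: 50.5
gripper_force: 0.0
```

Request:
{"op": "send_rows", "data": {
  "targets": "-0.02 0 0 0 0 0 55; -0.02 0 0 0 0 0 55; -0.02 0 0 0 0 0 55; -0.02 0 0 0 0 0 55"
}}

```text
time_s: 25.6
ee_pos: [382.5, -143.5, 173.4]
ee_rot: [180.0, -0.1, -0.0]
force: [-0.5, 0.4, -0.0]
gripper_width: 50.2
gripper_force: 0.0
```

```bash
python3 - <<'E'
from workcell import env, eyes
from h import *
f=eyes.grab_frame("scene"); t=eyes.grab_frame("top"); 
a=cv2.resize(f["image"][85:360,180:450],None,fx=2,fy=2,interpolation=cv2.INTER_CUBIC)
cv2.imwrite("pics/f1.png",cv2.convertScaleAbs(a,alpha=1.4))
a=cv2.resize(t["image"][140:270,160:450],None,fx=2.7,fy=2.7,interpolation=cv2.INTER_CUBIC)
cv2.imwrite("pics/f2.png",cv2.convertScaleAbs(a,alpha=1.6))
E
python3 look.py w7
```

```text
[ 382.7 -143.4  173.1] 50.07132754783299
red 318.2 70.3 2211 [ 506.9 -140.5] [ 511.7 -140.2]
yellow 381.6 90.4 2082 [ 487.6 -206.3] [ 490.8 -211.6]
yellow 224.6 257.1 509 [299.1 -27.8] [286.5 -18.1]
yellow 416.9 257.4 520 [ 298.8 -258.7] [ 286.2 -268.4]
yellow 378.5 299.8 3782 [ 241.1 -215.4] [ 223.6 -221.5]
green 338.3 15.5 997 [ 556.7 -160.2] [ 565.7 -161.7]
blue 403.6 26.3 1904 [ 547.3 -224.9] [ 555.4 -231.8]
blue 23.1 136.9 605 [440.1 178.2] [439.3 205.2]
```

View pics/f1.png

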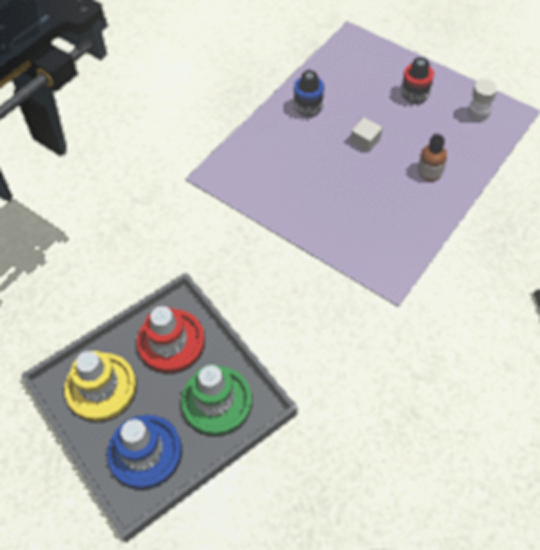

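View pics/w7.png

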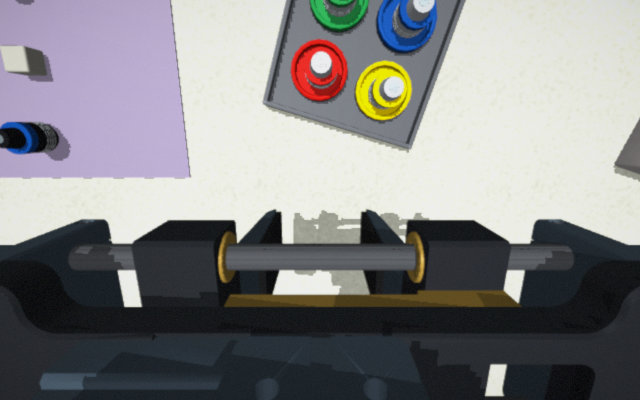

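All four silver objectives stand upright, near the centres of their matching wells. In the scene crop the noses are at (162,316), (88,362), (209,376) and (133,432). Both black ones stand where they were, and the gripper is clear.

```bash
python3 -c "
from workcell import env
print(env.job_done())"
```

```text
the job is handed in; nothing more can be done
None
```

The job is handed in: all four silver objectives stand upright in their matching wells, the two black ones were left where they stood, and the arm finished at about 26 s of the 120 s allowed.

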